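# Set out the board for a microwave heart egg

## Robot

A 6-joint arm with a two-finger parallel gripper is mounted at the origin on the work surface. World frame = base frame: x ahead of the robot, y to its left, z up, the work surface at z = 0. Lengths are in m, angles in rad, forces in N, time in s.
With the tool pointing down it reaches from about 0.25 to 0.85 m from the base axis. Payload 12.5 kg.
Tool frame: the origin (TCP) lies at the very end of the fingers, on their centre line; the grasp point (between the pads) lies env.hold_point_z behind it (env.hold_point_z is the distance from the TCP to the grasp point, in m); z points along the fingers, y is the line along which they close (so a half turn about z gives the same grasp; the last joint's range is limited). The gripper opens to 93 mm and grips with 3 to 60 N. Pads are 15 mm wide; open, the fingers measure 128 mm over their backs; the gripper's body (75 mm by 188 mm) begins 65 mm behind the grasp point.
Start: joints at [-1.294, 0.351, 1.652, -0, 1.139, -0.085], TCP at [0.195, -0.514, 0.219] pointing down, gripper open.
Joint ranges: [-2.75, 2.75], [-0.79, 2.1], [0.01, 2.65], [-1.57, 4.71], [0.07, 3.14], [-2.87, 2.87]. Speed limits (rad/s): [2.22, 2.22, 2.79, 3.14, 3.14, 3.14].

## Interface

Orientations are given as a unit quaternion [x, y, z, w].
In Python, from workcell import env, camera, get_calibration gives the robot as it stands. The module is installed in compiled form; this text tells all that it offers.
- The arm moves only by the tool drive_tool, never from a script. Its argument "increments" is a list of rows, each a list of 7 numbers: the shift along the tool's x, y, z in fractions of the full range, 1 being 1000 mm, then the turn, a rotation vector about the tool's x, y, z in shares of pi rad (1.0 is pi rad), then the finger opening in mm, from 0 to 93. A call has 1 to 20 rows; each row is the pose to reach, as a shift and turn from the pose commanded when the call began, along the tool's axes at that moment; what a row does not reach only later rows make up. A row lasts 1/12 s, in which the tool goes at most 41.7 mm and 7.16 degrees, less where a joint would pass 70% of its speed; a pose out of reach is approached as far as the arm can. A shift or turn number past 1, either way, is cut back to 1. A call with a gripper value outside its range is refused whole. The fingers move at their own pace and stop on an object; the grip force is fixed at half the most. Time passes only in rows, so rows that repeat a pose let the fingers close. It gives the time, the measured TCP pose, the force, the opening and the grip force at its end, in the units of the state.
- env.observe(): the state, without advancing time (a new reading comes with each control period).
- camera(name): name is "side" or "top" or "wrist"; returns the picture (480x640x3 uint8, blue, green, red); there is no depth.
- get_calibration(name): a dict with "camera_matrix" (3x3 intrinsics, pixels), "origin" and "orientation" of the camera in the world. Camera axes: x right, y down, z forward; pixel columns grow to the right and rows downward; lengths in m; the calibration is good to about 2 mm. A picture is of the moment at which its call begins: read the wrist's pose just before it. get_calibration takes no time and is no camera call; for the wrist camera it gives the pose at the moment of the call.
- env.hand_in(): hands the job in; it is judged then, once.
The state is a dict: "time_s": time; "joints": joint angles; "qvel": joint speeds; "joint_torque": joint torques, N m; "position": TCP position; "eef_rot": TCP orientation; "force": force on the tool from outside, world axes, zero at the start; "moment": the same for the moment, N m; "gripper_width": finger opening in m; "finger_force": force on a finger pad.
Only numpy, scipy, OpenCV 4.12 (cv2) and the standard library are available. Lean on these libraries where they do the work, as an engineer would, in place of code of your own. Each camera call takes 0.05 s, during which the arm holds its last target. There are 200 camera calls.

## Task

Set out the white board for a microwave egg, with everything judged from the robot's side (behind = further from the robot): stand the heart-shaped egg ring in the middle of the plate, stand the small clamp-lid jar directly behind the mortar and the cup of picks directly behind the plate, each about 3 cm clear of the thing in front of it, and lay the pestle on the board in the middle of the gap between mortar and plate, pointing straight away from the robot with its slender handle half nearer the robot. Set the glass jar down gently and keep it upright, and leave the round egg ring, the large jar and the shaker where they are.

Things in the scene. Friction and masses are not known exactly. Their poses are not given: they have to be found in the camera images.
- board: Fixed white polyethylene cutting board, 375 (x) x 900 (y) x 15 mm thick, always at the same place. Origin at the centre of its underside, axes as the world's; its top is at world z = 0.015.
- plate: Fixed small round grey-blue stoneware plate on the board, 176 mm across the rim, 18 mm high; its flat inside is 126 mm across, 6 mm above the board. Origin at the centre of its underside (on the board's top), axes always as the world's. It stands left or right of the mortar, 260 to 285 mm from it in y, within 25 mm of it in x.
- mortar: Fixed open bowl-shaped mortar in dark grey stone on the board, 110 mm across the rim, 72 mm across the foot, 60 mm high. Origin at the centre of its underside (on the board's top). Axes always as the world's.
- heart_ring: Loose heart-shaped egg ring, stiff red silicone, 50 g, starts on the board: 80 mm from tip (-x) to lobes (+x), 88 mm wide (y), wall 8 mm thick, 22 mm high. Lift it by the upright lug at the notch between the lobes: centre at x = +19 mm, y = 0, 10 mm thick (x), 22 mm wide (y), top 50 mm above the underside. Origin at the middle of its outline, on the underside; z up.
- spice_jar: Loose small glass clamp-lid jar with nutmegs in it, starts upright on the board: 62 mm across (straight-sided up to 65 mm), 92 mm high with lid, about 330 g. Wire clamp lever on its -x side and hinge on its +x side stand out up to 8 mm in the top 40 mm, so grip it across y. Origin at the centre of its underside, z up.
- pick_cup: Loose round stainless steel cup with green food picks wedged fast in it, starts upright on the board: 47 mm across the foot, 50 mm across the rim, 60 mm high; picks reach 90 mm above its underside and stay inside the rim's width; about 110 g. Origin at the centre of its underside, z up.
- pestle: Loose turned wooden pestle lying on the board, 132 mm long, about 90 g. Its x axis runs from handle to head: head (x +28 to +66 mm) 32 mm thick, waist 19 to 22 mm thick from x -42 to +5 mm, handle ends at x -66 mm in a short 32 mm pommel. Origin on its axis at mid-length, 16 mm above the board as it lies; may be rolled about x to any angle.
- round_ring: Bystander, leave it: round egg ring in the same red silicone, 84 mm across, 22 mm high, an upright lug 50 mm high on its +x edge. Stands on the wooden shelf beside or behind the board. Origin at the centre of its underside.
- large_jar: Bystander, leave it: large glass clamp-lid jar with walnuts, 90 mm across, 126 mm high. Stands on the wooden shelf beside or behind the board. Origin at the centre of its underside.
- shaker: Bystander, leave it: glass salt shaker with a steel cap, 42 mm across, 70 mm high. Stands on the wooden shelf beside or behind the board. Origin at the centre of its underside.
Things that resemble listed ones, but are neither listed nor needed, are in the scene too. Leave any purple look-alike of the spice_jar alone. What is shaped like the pick_cup but yellow is not meant.

How it is judged:
At the end, for the whole second after the job is handed in: Ring flat in the plate, centred to 15 mm; jar upright 98-140 mm (axes) behind mortar, cup upright 125-163 mm behind plate, both to 15 mm in y; pestle on the board 130-174 mm from plate, 98-141 mm from mortar in y, to 45 mm in x, 0.2 rad, handle nearer robot; all at rest (horizontal distance between heart_ring and plate below 0.015 m and z of heart_ring in the frame of plate between 0 and 0.014 m and x of spice_jar in the frame of mortar between 0.098 and 0.14 m and y of spice_jar in the frame of mortar between -0.015 and 0.015 m and x of pick_cup in the frame of plate between 0.125 and 0.163 m and y of pick_cup in the frame of plate between -0.015 and 0.015 m and height (world z) of each of spice_jar, pick_cup below 0.021 m and angle between each of heart_ring, spice_jar, pick_cup's own z axis and vertical below 0.12 rad and x of pestle in the frame of plate between -0.045 and 0.045 m and x of pestle in the frame of mortar between -0.045 and 0.045 m and ((y of pestle in the frame of plate between -0.174 and -0.13 m and y of pestle in the frame of mortar between 0.098 and 0.141 m) or (y of pestle in the frame of plate between 0.13 and 0.174 m and y of pestle in the frame of mortar between -0.141 and -0.098 m)) and angle between the x axis of pestle and the x axis of plate, either way round below 0.2 rad and x of pick_cup in the frame of pestle above 0.03 m and height (world z) of pestle below 0.037 m and linear speed of each of heart_ring, spice_jar, pick_cup, pestle below 0.02 m/s); the robot touches nothing.
It fails at once if round ring moved more than 20 mm (distance of round_ring from where it was at the start of the episode above 0.02 m).
It fails at once if large jar moved more than 20 mm (distance of large_jar from where it was at the start of the episode above 0.02 m).
It fails at once if shaker moved more than 20 mm (distance of shaker from where it was at the start of the episode above 0.02 m).
It fails at once if the glass jar tipped by more than 0.5 rad (angle between spice_jar's own z axis and vertical above 0.5 rad).
It fails at once if the glass jar banged on the board (over 60 N) (contact force between spice_jar and board above 60 N).
It also fails if it takes over 118 s, if anything falls off the work surface, if the arm or the gripper's body presses on something with over 40 N, if the wrist force passes 120 N, or if a joint passes its speed limit or range.

## Working session

There is one attempt and no reset: what is moved stays moved. The work goes in short steps, Python scripts to look and compute and a tool call to move; the robot and the scene stay as the last step left them, time stands still between calls to the robot, and variables do not carry over. Pictures are saved under pics/ and viewed, at most 15 in all, crops included, and the job is handed in when it is done.

Besides the shell and the picture viewer there is one more tool, called after "Call:" as name(argument=value, ...), one argument or row to a line, values as JSON. drive_tool: Moves the arm, as the interface text tells. Its arguments: {"type":"object","properties":{"increments":{"type":"array","items":{"type":"array","items":{"type":"number"}}}},"required":["increments"]}

```bash
mkdir -p pics; cat > h.py <<'E'
import numpy as np, cv2
from scipy.spatial.transform import Rotation as R
from workcell import env, camera, get_calibration
def px2w(c,u,v,z):
    K=np.array(c["camera_matrix"]);o=np.array(c["origin"]);q=np.array(c["orientation"])
    M=R.from_quat(q).as_matrix() if q.size==4 else q
    d=M@np.linalg.solve(K,[u,v,1]);return o+d*(z-o[2])/d[2]
def w2px(c,p):
    K=np.array(c["camera_matrix"]);q=np.array(c["orientation"])
    M=R.from_quat(q).as_matrix() if q.size==4 else q
    a=K@(M.T@(np.array(p)-np.array(c["origin"])));return a[:2]/a[2]
E
python3 - <<'E'
from h import *
s=env.observe();print(s['time_s'],s['position'],s['eef_rot'],env.hold_point_z)
for n in("top","side"):
    cv2.imwrite(f"pics/{n}0.png",camera(n));print(n,get_calibration(n))
E
```

```text
0.0 [ 0.1946109  -0.51405974  0.21810797] [ 9.83680362e-01  1.79923927e-01 -5.76169161e-05 -5.67959179e-04] 0.0188
top {'camera_matrix': array([[452.35687028,   0.        , 313.0595076 ],
       [  0.        , 452.35687028, 236.43998093],
       [  0.        ,   0.        ,   1.        ]]), 'origin': array([0.47792216, 0.01110599, 1.20571389]), 'orientation': array([ 0.71064181, -0.70206089,  0.03257648, -0.03221036])}
side {'camera_matrix': array([[552.9449759 ,   0.        , 318.56118665],
       [  0.        , 552.9449759 , 233.16205691],
       [  0.        ,   0.        ,   1.        ]]), 'origin': array([0.45057609, 1.32163392, 1.01015898]), 'orientation': array([-0.04089698,  0.88734852, -0.45838256,  0.02873112])}
```

View pics/top0.png

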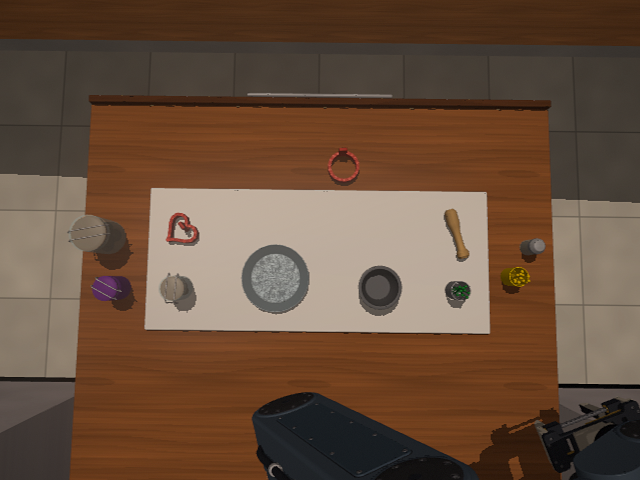

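View pics/side0.png

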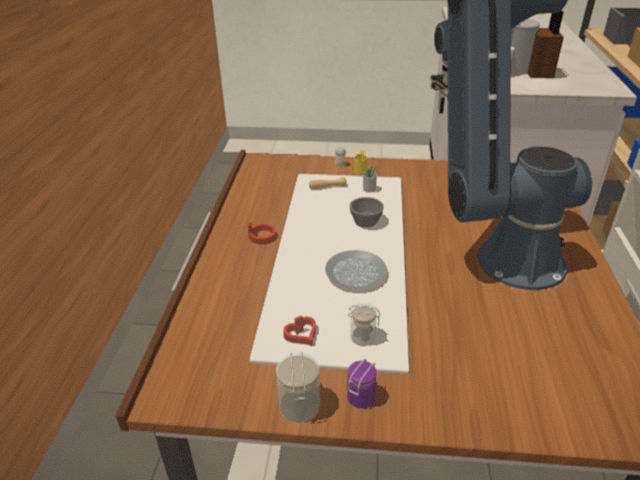

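Candidates in the top view:
- **Heart ring:** (182,229). The round ring at (343,166) is a bystander.
- **Small jar:** clear one at (173,288). The purple one at (110,288) and the large one at (93,233) are to be left.
- **Cup:** steel with green picks at (458,290). The yellow one at (516,276) is not meant.
- **Pestle:** (456,233). The plate is at (275,278) and the mortar at (380,288).

Next is a close crop to check the choices.

```bash
python3 - <<'E'
import cv2,numpy as np
t=cv2.imread("pics/top0.png")
a=cv2.resize(t[205:310,150:210],None,fx=5.5,fy=5.5,interpolation=cv2.INTER_CUBIC)
b=cv2.resize(t[205:310,430:490],None,fx=5.5,fy=5.5,interpolation=cv2.INTER_CUBIC)
cv2.imwrite("pics/c1.png",np.hstack([a,b]))
c=cv2.resize(t[235:325,235:410],None,fx=4.5,fy=4.5,interpolation=cv2.INTER_CUBIC)
cv2.imwrite("pics/c2.png",c)
E
```

```text
(no output)
```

View pics/c1.png

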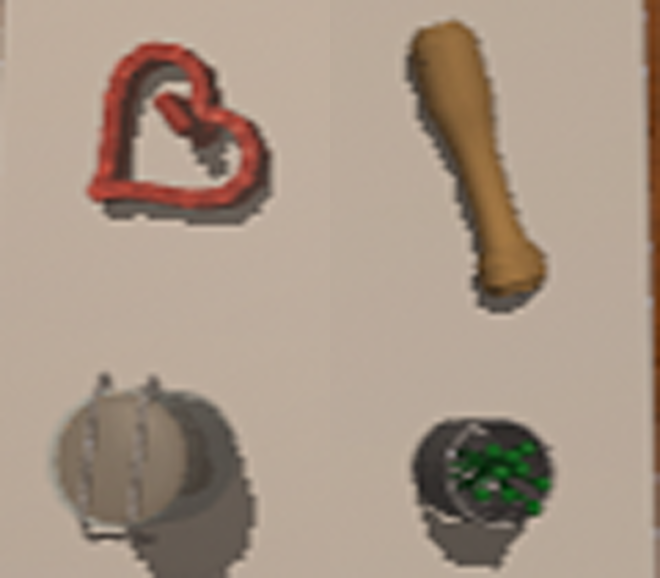

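View pics/c2.png

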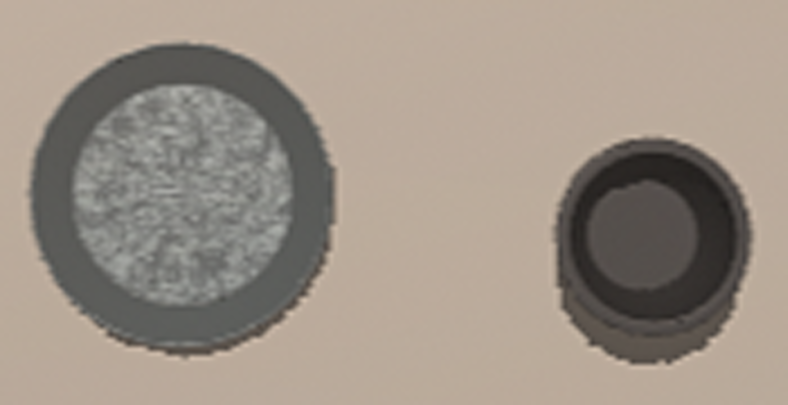

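The crop confirms the choices: red heart with its lug at about (181,226), clear jar with a lid at (172,288), green picks at (461,290). The pestle's head is away from the robot and its pommel is near.

```bash
cat >> h.py <<'E'
def goto(x,y,z,yaw):
    """tool-frame shift (mm) and z turn from present pose to TCP (x,y,z) with tool x at yaw, pointing down"""
    s=env.observe();M=R.from_quat(s['eef_rot'])
    d=M.inv().apply(np.array([x,y,z])-s['position'])*1000
    T=R.from_matrix(np.column_stack([[np.cos(yaw),np.sin(yaw),0],[np.sin(yaw),-np.cos(yaw),0],[0,0,-1]]))
    return np.round(d,1),np.round((M.inv()*T).as_rotvec(),3)
E
python3 - <<'E'
from h import *
c=get_calibration("top")
P=dict(plate=(275.7,278.7,.033),plate_in=(275.7,278.5,.021),mortar=(380.1,287.7,.075),jar=(172,288.5,.105),cup=(460.7,290.5,.075),
 pestle=(457.5,233.7,.031),pest_head=(450.5,210,.031),pest_end=(463.6,257.5,.031),lug=(181.7,225,.065),tip=(167.6,239.5,.035),notch=(188.5,225,.035),ul=(178,213,.035),rl=(198,233,.035),
 large=(93,233,.14),purple=(107,288,.105),round=(343.5,167,.035),shaker=(535,246,.08),yellow=(517,276,.075))
for k,v in P.items(): print(k,np.round(px2w(c,*v),4))
p=px2w(c,460.7,290.5,.075);print(goto(p[0],p[1],.15,0))
E
```

```text
plate [0.475  0.1062 0.033 ]
plate_in [0.4755 0.1072 0.021 ]
mortar [ 0.456 -0.157  0.075]
jar [0.4486 0.3506 0.105 ]
cup [ 0.4515 -0.3572  0.075 ]
pestle [ 0.5977 -0.3657  0.031 ]
pest_head [ 0.6599 -0.3485  0.031 ]
pest_end [ 0.5357 -0.3805  0.031 ]
lug [0.6079 0.3448 0.065 ]
tip [0.5729 0.3887 0.035 ]
notch [0.6115 0.3359 0.035 ]
ul [0.6427 0.3644 0.035 ]
rl [0.5909 0.3104 0.035 ]
large [0.5777 0.5319 0.14  ]
purple [0.4479 0.5077 0.105 ]
round [ 0.7703 -0.0669  0.035 ]
shaker [ 0.5642 -0.543   0.08  ]
yellow [ 0.4891 -0.4981  0.075 ]
(array([295.8, -55.8,  68.2]), array([-0.001,  0.   ,  0.362]))
```

The rows are not in the units I measure in: shifts go in shares of 1000 mm and turns go in shares of pi rad. I convert before sending: 296 mm / 1000 = 0.296, -56 mm / 1000 = -0.056, 0.362 rad / 3.1416 = 0.1152.

Call:
drive_tool(
  increments=[
    [0.296,-0.056,0.018,0,0,0.1152,75],
    [0.296,-0.056,0.018,0,0,0.1152,75],
    [0.296,-0.056,0.018,0,0,0.1152,75],
    [0.296,-0.056,0.018,0,0,0.1152,75],
    [0.296,-0.056,0.018,0,0,0.1152,75],
    [0.296,-0.056,0.018,0,0,0.1152,75],
    [0.296,-0.056,0.018,0,0,0.1152,75],
    [0.296,-0.056,0.018,0,0,0.1152,75],
    [0.296,-0.056,0.018,0,0,0.1152,75],
    [0.296,-0.056,0.018,0,0,0.1152,75],
    [0.296,-0.056,0.018,0,0,0.1152,75],
    [0.296,-0.056,0.018,0,0,0.1152,75],
    [0.296,-0.056,0.018,0,0,0.1152,75],
  ],
)

```text
time_s: 1.18
position: [0.4508, -0.358, 0.2007]
eef_rot: [1.0, -0.001, -0.0, 0.0]
force: [-0.3, 0.1, 0.0]
gripper_width: 0.0752
finger_force: 0.0
```

```bash
python3 - <<'E'
from h import *
c=get_calibration("wrist");cv2.imwrite("pics/w1.png",camera("wrist"))
np.savez("w1.npz",**{k:np.array(v) for k,v in c.items()})
print(c);print(w2px(c,[.4515,-.3572,.075]),goto(.4515,-.3572,.036,0))
E
```

```text
{'camera_matrix': array([[332.33723008,   0.        , 317.33842667],
       [  0.        , 332.33723008, 241.49341733],
       [  0.        ,   0.        ,   1.        ]]), 'origin': array([ 0.52221131, -0.35841488,  0.36676838]), 'orientation': array([-0.70039265,  0.70179961,  0.09199395, -0.092003  ])}
[316.05979728 233.79070752] (array([  0.6,  -0.7, 164.7]), array([ 0.   ,  0.   , -0.002]))
```

View pics/w1.png

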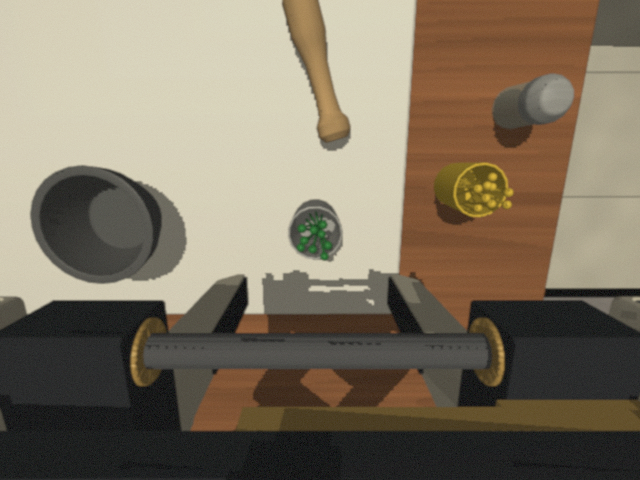

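Wrist view: the green-pick cup's rim is centred at about (315,231), within 3 px of prediction. The yellow cup (475,190) is well clear. I'm descending on the cup.

To row units: 163 mm / 1000 = 0.163, 155 mm / 1000 = 0.155.

Call:
drive_tool(
  increments=[
    [0.002,-0.0007,0.04,0,0,0,75],
    [0.002,-0.0007,0.08,0,0,0,75],
    [0.002,-0.0007,0.115,0,0,0,75],
    [0.002,-0.0007,0.14,0,0,0,75],
    [0.002,-0.0007,0.155,0,0,0,75],
    [0.002,-0.0007,0.163,0,0,0,75],
    [0.002,-0.0007,0.163,0,0,0,45],
    [0.002,-0.0007,0.163,0,0,0,40],
    [0.002,-0.0007,0.163,0,0,0,40],
    [0.002,-0.0007,0.163,0,0,0,40],
    [0.002,-0.0007,0.163,0,0,0,40],
    [0.002,-0.0007,0.163,0,0,0,40],
  ],
)

```text
time_s: 2.23
position: [0.4542, -0.3569, 0.0387]
eef_rot: [1.0, -0.0, 0.001, 0.001]
force: [-1.5, 1.7, 7.7]
gripper_width: 0.0497
finger_force: 30.0
```

```bash
python3 - <<'E'
from h import *
d=np.load("w1.npz");print(px2w(d,96,223,.075))
print(goto(.4535,-.3572,.17,0),goto(.619,.1065,.17,0))
E
```

```text
[ 0.46183832 -0.16022772  0.075     ]
(array([  -0.5,    0.5, -131.3]), array([ 0.001, -0.001, -0.   ])) (array([ 164.9, -463.3, -131.6]), array([ 0.001, -0.001, -0.   ]))
```

To row units: -463 mm / 1000 = -0.463, 165 mm / 1000 = 0.165.

Call:
drive_tool(
  increments=[
    [0,0,-0.025,0,0,0,40],
    [0,0,-0.06,0,0,0,40],
    [0,0,-0.09,0,0,0,40],
    [0.005,-0.014,-0.11,0,0,0,40],
    [0.015,-0.042,-0.12,0,0,0,40],
    [0.027,-0.077,-0.12,0,0,0,40],
    [0.04,-0.113,-0.12,0,0,0,40],
    [0.053,-0.149,-0.12,0,0,0,40],
    [0.066,-0.185,-0.12,0,0,0,40],
    [0.079,-0.221,-0.12,0,0,0,40],
    [0.091,-0.257,-0.12,0,0,0,40],
    [0.104,-0.293,-0.12,0,0,0,40],
    [0.117,-0.329,-0.12,0,0,0,40],
    [0.13,-0.365,-0.12,0,0,0,40],
    [0.142,-0.4,-0.12,0,0,0,40],
    [0.153,-0.43,-0.12,0,0,0,40],
    [0.16,-0.45,-0.12,0,0,0,40],
    [0.165,-0.463,-0.12,0,0,0,40],
    [0.165,-0.463,-0.12,0,0,0,40],
    [0.165,-0.463,-0.12,0,0,0,40],
  ],
)

```text
time_s: 3.9
position: [0.6186, 0.1062, 0.1575]
eef_rot: [1.0, 0.0, -0.0, 0.0]
force: [-0.3, -0.1, -1.1]
gripper_width: 0.0499
finger_force: 30.0
```

```bash
python3 - <<'E'
from h import *
c=get_calibration("wrist");cv2.imwrite("pics/w2.png",camera("wrist"))
np.savez("w2.npz",**{k:np.array(v) for k,v in c.items()})
print(goto(.619,.1065,.0395,0))
E
```

```text
(array([  0.5,  -1. , 118.1]), array([ 0.,  0., -0.]))
```

View pics/w2.png

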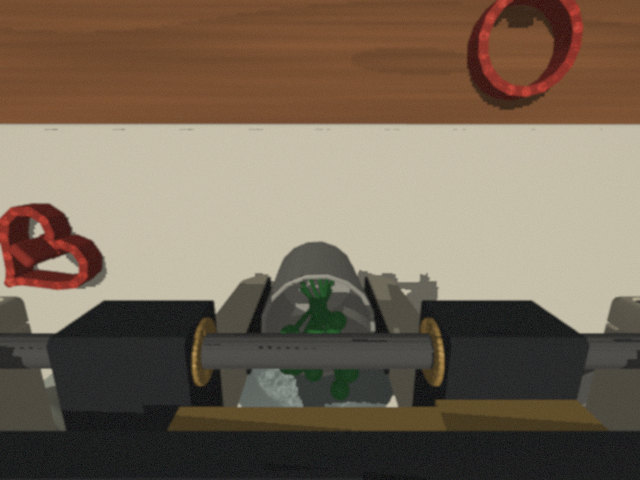

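The cup is held upright at (318,300), and the round ring (525,45) is well clear. I'm lowering the cup behind the plate.

To row units: 118.5 mm / 1000 = 0.1185, 115 mm / 1000 = 0.115.

Call:
drive_tool(
  increments=[
    [0.0005,-0.0005,0.03,0,0,0,40],
    [0.0005,-0.0005,0.06,0,0,0,40],
    [0.0005,-0.0005,0.085,0,0,0,40],
    [0.0005,-0.0005,0.102,0,0,0,40],
    [0.0005,-0.0005,0.11,0,0,0,40],
    [0.0005,-0.0005,0.115,0,0,0,40],
    [0.0005,-0.0005,0.1185,0,0,0,40],
    [0.0005,-0.0005,0.1185,0,0,0,40],
    [0.0005,-0.0005,0.1185,0,0,0,75],
    [0.0005,-0.0005,0.1185,0,0,0,75],
    [0.0005,-0.0005,0.1185,0,0,0,75],
    [0.0005,-0.0005,0.1185,0,0,0,75],
    [0.0005,-0.0005,0.09,0,0,0,75],
    [0.0005,-0.0005,0.06,0,0,0,75],
    [0.0005,-0.0005,0.02,0,0,0,75],
    [0.0005,-0.0005,-0.02,0,0,0,75],
    [0.0005,-0.0005,-0.04,0,0,0,75],
  ],
)

```text
time_s: 5.37
position: [0.6207, 0.1072, 0.2031]
eef_rot: [1.0, -0.0, 0.003, -0.0]
force: [0.2, -0.5, 0.4]
gripper_width: 0.075
finger_force: 0.0
```

```bash
python3 - <<'E'
from h import *
p=np.array([.598,-.3648])+(-.018)*np.array([np.cos(.25),np.sin(.25)])
print(p,goto(p[0],p[1],.10,.25))
E
```

```text
[ 0.58055958 -0.36925327] (array([-40.7, 476.5, 102.6]), array([ 0.   , -0.006, -0.25 ]))
```

To row units: 476 mm / 1000 = 0.476, 455 mm / 1000 = 0.455, -0.25 rad / 3.1416 = -0.0796.

Call:
drive_tool(
  increments=[
    [-0.002,0.02,0.01,0,0,-0.0064,60],
    [-0.005,0.058,0.03,0,0,-0.0159,60],
    [-0.009,0.098,0.05,0,0,-0.0286,60],
    [-0.012,0.138,0.06,0,0,-0.0382,60],
    [-0.016,0.178,0.06,0,0,-0.0477,60],
    [-0.019,0.218,0.06,0,0,-0.0573,60],
    [-0.023,0.258,0.06,0,0,-0.0668,60],
    [-0.026,0.298,0.06,0,0,-0.0796,60],
    [-0.03,0.338,0.06,0,0,-0.0796,60],
    [-0.033,0.378,0.06,0,0,-0.0796,60],
    [-0.037,0.418,0.06,0,0,-0.0796,60],
    [-0.04,0.455,0.06,0,0,-0.0796,60],
    [-0.041,0.476,0.06,0,0,-0.0796,60],
    [-0.041,0.476,0.06,0,0,-0.0796,60],
    [-0.041,0.476,0.06,0,0,-0.0796,60],
  ],
)

```text
time_s: 6.62
position: [0.5779, -0.3697, 0.1375]
eef_rot: [0.992, 0.124, 0.0, -0.0]
force: [0.5, -0.2, -0.1]
gripper_width: 0.0597
finger_force: 0.0
```

```bash
python3 - <<'E'
from h import *
c=get_calibration("wrist");cv2.imwrite("pics/w3.png",camera("wrist"))
for k in(-42,-18,5,66,-66): print(k,w2px(c,[.598+.001*k*np.cos(.25),-.3648+.001*k*np.sin(.25),.031]))
print(goto(.5806,-.3693,.020,.25))
E
```

```text
-42 [317.30391438 263.59140641]
-18 [317.2443616  236.65441135]
5 [317.1847747  209.70198223]
66 [317.01353542 132.24679362]
-66 [317.3609538 289.3915561]
(array([  2.2,   1.4, 117.6]), array([-0.,  0., -0.]))
```

View pics/w3.png

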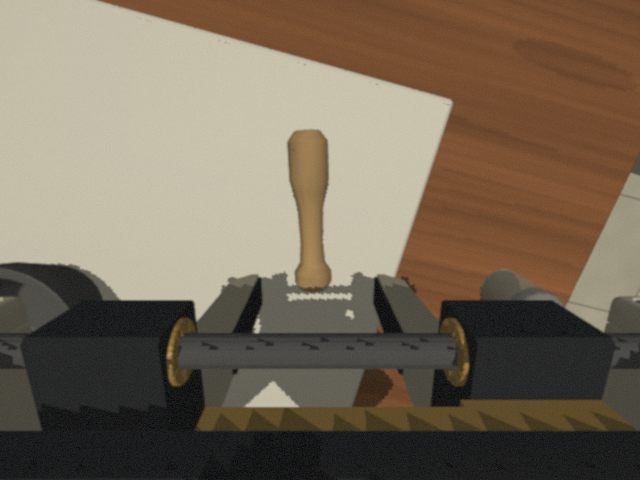

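Wrist view: the pestle axis runs from (307,131) to (313,289), about 5 mm left of prediction and 0.035 rad more turned. I'm correcting for that and gripping.

To row units: 117 mm / 1000 = 0.117, 114 mm / 1000 = 0.114, -0.035 rad / 3.1416 = -0.0111.

Call:
drive_tool(
  increments=[
    [0.002,-0.003,0.035,0,0,-0.0111,60],
    [0.002,-0.003,0.07,0,0,-0.0111,60],
    [0.002,-0.003,0.095,0,0,-0.0111,60],
    [0.002,-0.003,0.108,0,0,-0.0111,60],
    [0.002,-0.003,0.114,0,0,-0.0111,60],
    [0.002,-0.003,0.117,0,0,-0.0111,60],
    [0.002,-0.003,0.117,0,0,-0.0111,60],
    [0.002,-0.003,0.117,0,0,-0.0111,25],
    [0.002,-0.003,0.117,0,0,-0.0111,10],
    [0.002,-0.003,0.117,0,0,-0.0111,10],
    [0.002,-0.003,0.117,0,0,-0.0111,10],
    [0.002,-0.003,0.117,0,0,-0.0111,10],
    [0.002,-0.003,0.117,0,0,-0.0111,10],
    [0.002,-0.003,0.117,0,0,-0.0111,10],
  ],
)

```text
time_s: 7.83
position: [0.5794, -0.3657, 0.0207]
eef_rot: [0.99, 0.142, 0.0, -0.0]
force: [0.5, 0.5, -0.0]
gripper_width: 0.0196
finger_force: 30.0
```

```bash
python3 - <<'E'
from h import *
s=env.observe();print(s['position'][2])
print(goto(.450,-.041,.13,0))
E
```

```text
0.020712970319602807
(array([ -33. , -348. , -109.3]), array([-0.   , -0.   ,  0.285]))
```

To row units: -348 mm / 1000 = -0.348, -109 mm / 1000 = -0.109, 0.285 rad / 3.1416 = 0.0907.

Call:
drive_tool(
  increments=[
    [0,0,-0.025,0,0,0,10],
    [0,0,-0.06,0,0,0,10],
    [0,-0.01,-0.09,0,0,0.0032,10],
    [-0.003,-0.035,-0.109,0,0,0.0095,10],
    [-0.006,-0.068,-0.109,0,0,0.0191,10],
    [-0.01,-0.103,-0.109,0,0,0.0286,10],
    [-0.013,-0.138,-0.109,0,0,0.0382,10],
    [-0.016,-0.173,-0.109,0,0,0.0477,10],
    [-0.02,-0.208,-0.109,0,0,0.0573,10],
    [-0.023,-0.243,-0.109,0,0,0.0668,10],
    [-0.026,-0.278,-0.109,0,0,0.0764,10],
    [-0.03,-0.31,-0.109,0,0,0.0844,10],
    [-0.032,-0.333,-0.109,0,0,0.0891,10],
    [-0.033,-0.345,-0.109,0,0,0.0907,10],
    [-0.033,-0.348,-0.109,0,0,0.0907,10],
    [-0.033,-0.348,-0.109,0,0,0.0907,10],
  ],
)

```text
time_s: 9.17
position: [0.4501, -0.0406, 0.1298]
eef_rot: [1.0, 0.001, 0.0, 0.0]
force: [0.7, -1.0, -0.9]
gripper_width: 0.0192
finger_force: 30.0
```

```bash
python3 - <<'E'
from h import *
c=get_calibration("wrist");cv2.imwrite("pics/w4.png",camera("wrist"))
print(goto(.450,-.041,.021,0))
E
```

```text
(array([ -0.4,  -0.2, 108.8]), array([ 0.   , -0.001,  0.   ]))
```

View pics/w4.png

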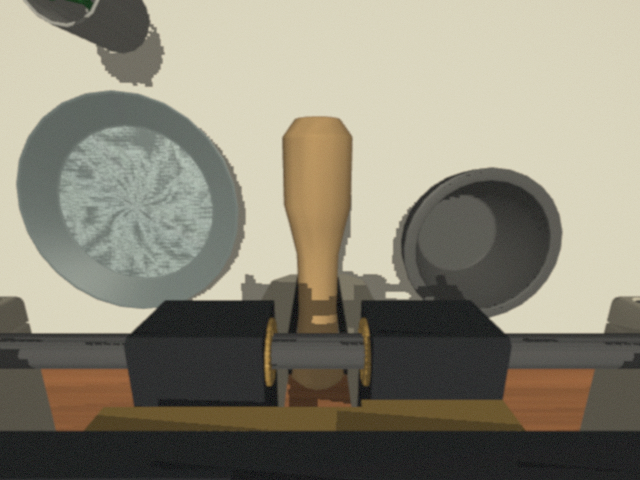

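The pestle hangs straight between the plate (130,200) and the mortar (482,240), head away from the robot. I'm laying it down.

To row units: 109 mm / 1000 = 0.109, 108 mm / 1000 = 0.108.

Call:
drive_tool(
  increments=[
    [0,0,0.03,0,0,0,10],
    [0,0,0.06,0,0,0,10],
    [0,0,0.085,0,0,0,10],
    [0,0,0.098,0,0,0,10],
    [0,0,0.104,0,0,0,10],
    [0,0,0.108,0,0,0,10],
    [0,0,0.109,0,0,0,10],
    [0,0,0.109,0,0,0,10],
    [0,0,0.109,0,0,0,45],
    [0,0,0.109,0,0,0,45],
    [0,0,0.109,0,0,0,45],
    [0,0,0.085,0,0,0,45],
    [0,0,0.055,0,0,0,45],
    [0,0,0.02,0,0,0,45],
    [0,0,-0.02,0,0,0,45],
    [0,0,-0.06,0,0,0,45],
    [0,0,-0.07,0,0,0,45],
    [0,0,-0.07,0,0,0,45],
  ],
)

```text
time_s: 10.72
position: [0.4514, -0.0411, 0.2027]
eef_rot: [1.0, -0.0, 0.003, 0.001]
force: [0.2, -0.7, -0.1]
gripper_width: 0.045
finger_force: 0.0
```

```bash
python3 - <<'E'
from h import *
cv2.imwrite("pics/w5.png",camera("wrist"));c=get_calibration("wrist");np.savez("w5.npz",**{k:np.array(v) for k,v in c.items()})
print(goto(.4486,.3506,.17,0))
E
```

```text
(array([  -1.9, -391.6,   30.2]), array([ 0.001, -0.003, -0.   ]))
```

View pics/w5.png

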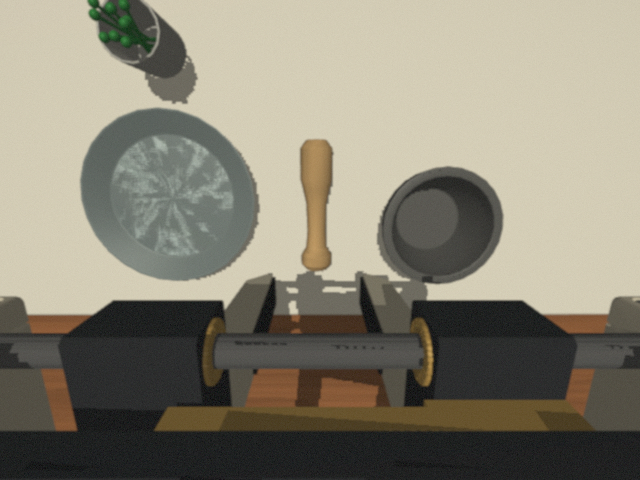

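The pestle lies straight at (316,204). I'll check the layout numbers from this view and head for the jar.

```bash
python3 - <<'E'
from h import *
c=np.load("w5.npz")
for n,v in dict(plate=(169.5,194,.033),plate_in=(172,196,.021),mortar=(441,225,.075),pestle=(316.5,204.5,.031),cup=(129,28,.075)).items(): print(n,np.round(px2w(c,*v),4))
E
```

```text
plate [0.4824 0.1064 0.033 ]
plate_in [0.4789 0.1094 0.021 ]
mortar [ 0.4595 -0.1522  0.075 ]
pestle [ 0.4714 -0.0406  0.031 ]
cup [0.6156 0.1046 0.075 ]
```

To row units: -392 mm / 1000 = -0.392, -388 mm / 1000 = -0.388.

Call:
drive_tool(
  increments=[
    [0,-0.02,0,0,0,0,90],
    [0,-0.056,0,0,0,0,90],
    [-0.001,-0.096,0,0,0,0,90],
    [-0.001,-0.136,0,0,0,0,90],
    [-0.001,-0.176,0,0,0,0,90],
    [-0.001,-0.216,0,0,0,0,90],
    [-0.001,-0.256,0,0,0,0,90],
    [-0.001,-0.296,0,0,0,0,90],
    [-0.001,-0.336,0,0,0,0,90],
    [-0.001,-0.37,0,0,0,0,90],
    [-0.001,-0.388,0,0,0,0,90],
    [-0.001,-0.392,0,0,0,0,90],
    [-0.001,-0.392,0,0,0,0,90],
    [-0.001,-0.392,0,0,0,0,90],
  ],
)

```text
time_s: 11.93
position: [0.4486, 0.35, 0.1982]
eef_rot: [1.0, -0.0, -0.001, 0.001]
force: [-1.1, 1.0, -0.9]
gripper_width: 0.0904
finger_force: 0.0
```

```bash
python3 - <<'E'
from h import *
cv2.imwrite("pics/w6.png",camera("wrist"));c=get_calibration("wrist");np.savez("w6.npz",**{k:np.array(v) for k,v in c.items()})
print(w2px(c,[.4486,.3506,.105]),goto(.4486,.3506,.042,-.1))
E
```

```text
[315.74876233 244.02040086] (array([  0. ,  -1. , 156.6]), array([0.001, 0.001, 0.099]))
```

View pics/w6.png

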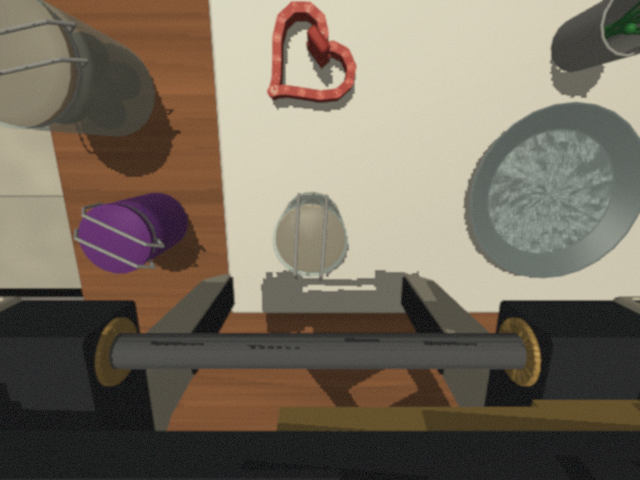

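Wrist view: the clear jar's lid is centred at about (310,240) with its wires along x, 4 mm left of prediction. The purple jar is at (120,238), and I'm leaving it alone. Now I'm gripping the clear jar.

Call:
drive_tool(
  increments=[
    [0.003,-0.005,0.03,0,0,0,90],
    [0.003,-0.005,0.065,0,0,0,90],
    [0.003,-0.005,0.095,0,0,0,90],
    [0.003,-0.005,0.12,0,0,0,90],
    [0.003,-0.005,0.14,0,0,0,90],
    [0.003,-0.005,0.151,0,0,0,90],
    [0.003,-0.005,0.156,0,0,0,90],
    [0.003,-0.005,0.156,0,0,0,75],
    [0.003,-0.005,0.156,0,0,0,55],
    [0.003,-0.005,0.156,0,0,0,55],
    [0.003,-0.005,0.156,0,0,0,55],
    [0.003,-0.005,0.156,0,0,0,55],
    [0.003,-0.005,0.156,0,0,0,55],
    [0.003,-0.005,0.156,0,0,0,55],
  ],
)

```text
time_s: 13.15
position: [0.4524, 0.3563, 0.0445]
eef_rot: [1.0, 0.0, 0.001, -0.0]
force: [-1.0, -1.7, 6.1]
gripper_width: 0.0617
finger_force: 30.0
```

```bash
python3 - <<'E'
from h import *
s=env.observe();print(s['position'],s['force'],s['finger_force'])
print(goto(.577,-.156,.17,0))
E
```

```text
[0.45242328 0.35627659 0.04452093] [-0.99432843 -1.72276765  6.12649673] 30.00123790188809
(array([ 124.7,  512.2, -125.6]), array([-0.001, -0.001,  0.   ]))
```

To row units: 394 mm / 1000 = 0.394, -125 mm / 1000 = -0.125.

Call:
drive_tool(
  increments=[
    [0,0,-0.008,0,0,0,55],
    [0,0,-0.025,0,0,0,55],
    [0,0,-0.05,0,0,0,55],
    [0,0,-0.08,0,0,0,55],
    [0,0,-0.105,0,0,0,55],
    [0.002,0.008,-0.12,0,0,0,55],
    [0.006,0.024,-0.125,0,0,0,55],
    [0.012,0.048,-0.125,0,0,0,55],
    [0.019,0.076,-0.125,0,0,0,55],
    [0.026,0.106,-0.125,0,0,0,55],
    [0.033,0.136,-0.125,0,0,0,55],
    [0.04,0.166,-0.125,0,0,0,55],
    [0.048,0.196,-0.125,0,0,0,55],
    [0.055,0.226,-0.125,0,0,0,55],
    [0.062,0.256,-0.125,0,0,0,55],
    [0.069,0.286,-0.125,0,0,0,55],
    [0.077,0.316,-0.125,0,0,0,55],
    [0.084,0.346,-0.125,0,0,0,55],
    [0.091,0.372,-0.125,0,0,0,55],
    [0.096,0.394,-0.125,0,0,0,55],
  ],
)

```text
time_s: 14.82
position: [0.548, -0.0398, 0.1689]
eef_rot: [1.0, -0.0, -0.0, 0.0]
force: [0.1, 0.7, -2.6]
gripper_width: 0.0617
finger_force: 30.0
```

To row units: 118 mm / 1000 = 0.118, 113 mm / 1000 = 0.113.

Call:
drive_tool(
  increments=[
    [0.005,0.022,0,0,0,0,55],
    [0.012,0.05,0,0,0,0,55],
    [0.019,0.078,0,0,0,0,55],
    [0.025,0.1,0,0,0,0,55],
    [0.028,0.113,0,0,0,0,55],
    [0.029,0.118,0,0,0,0,55],
    [0.029,0.118,0,0,0,0,55],
    [0.029,0.118,0,0,0,0,55],
  ],
)

```text
time_s: 15.48
position: [0.5766, -0.155, 0.1686]
eef_rot: [1.0, 0.0, -0.0, -0.0]
force: [-0.5, -0.4, -3.2]
gripper_width: 0.0616
finger_force: 30.0
```

```bash
python3 - <<'E'
from h import *
cv2.imwrite("pics/t7.png",camera("top"))
s=env.observe();print(s['position'],s['force'],goto(.577,-.156,.0445,0))
E
```

```text
[ 0.5766371  -0.15478544  0.16861444] [-0.34013395 -0.67974185 -2.75879708] (array([  0.4,   1.3, 124.1]), array([-0.   ,  0.   ,  0.001]))
```

To row units: 123 mm / 1000 = 0.123, 122.5 mm / 1000 = 0.1225.

Call:
drive_tool(
  increments=[
    [0,0.001,0.015,0,0,0,55],
    [0,0.001,0.04,0,0,0,55],
    [0,0.001,0.065,0,0,0,55],
    [0,0.001,0.088,0,0,0,55],
    [0,0.001,0.104,0,0,0,55],
    [0,0.001,0.113,0,0,0,55],
    [0,0.001,0.117,0,0,0,55],
    [0,0.001,0.119,0,0,0,55],
    [0,0.001,0.12,0,0,0,55],
    [0,0.001,0.121,0,0,0,55],
    [0,0.001,0.122,0,0,0,55],
    [0,0.001,0.1225,0,0,0,55],
    [0,0.001,0.123,0,0,0,55],
    [0,0.001,0.123,0,0,0,55],
  ],
)

```text
time_s: 16.7
position: [0.577, -0.157, 0.0458]
eef_rot: [1.0, -0.0, 0.0, 0.0]
force: [0.2, 0.1, -2.5]
gripper_width: 0.0616
finger_force: 30.0
```

Still hanging, so I'm creeping down further.

To row units: 2 mm / 1000 = 0.002, 1.5 mm / 1000 = 0.0015.

Call:
drive_tool(
  increments=[
    [0,0,0.0005,0,0,0,55],
    [0,0,0.001,0,0,0,55],
    [0,0,0.0015,0,0,0,55],
    [0,0,0.002,0,0,0,55],
    [0,0,0.002,0,0,0,55],
  ],
)

```text
time_s: 17.12
position: [0.577, -0.157, 0.0445]
eef_rot: [1.0, -0.0, 0.0, 0.0]
force: [-5.2, 1.2, 8.8]
gripper_width: 0.0616
finger_force: 30.0
```

To row units: -160 mm / 1000 = -0.16, -150 mm / 1000 = -0.15.

Call:
drive_tool(
  increments=[
    [0,0,-0.0005,0,0,0,60],
    [0,0,-0.0005,0,0,0,68],
    [0,0,-0.0005,0,0,0,78],
    [0,0,-0.0005,0,0,0,88],
    [0,0,-0.0005,0,0,0,88],
    [0,0,-0.0005,0,0,0,88],
    [0,0,-0.02,0,0,0,88],
    [0,0,-0.05,0,0,0,88],
    [0,0,-0.085,0,0,0,88],
    [0,0,-0.12,0,0,0,88],
    [0,0,-0.15,0,0,0,88],
    [0,0,-0.16,0,0,0,88],
    [0,0,-0.16,0,0,0,88],
  ],
)

```text
time_s: 18.2
position: [0.578, -0.1573, 0.2063]
eef_rot: [1.0, -0.0, 0.002, 0.001]
force: [-0.3, -0.3, 0.4]
gripper_width: 0.0879
finger_force: 0.0
```

```bash
python3 - <<'E'
from h import *
# heart hypotheses: lug from w6 view and top
c=np.load("w6.npz");t=get_calibration("top")
for n,v in dict(lugtop=(318,40,.065),tip=(273,92,.037),notch=(330,42,.037)).items(): print(n,np.round(px2w(c,*v),4))
for s in("w6",):
    im=cv2.imread("pics/w6.png")[0:115,250:375]; cv2.imwrite("pics/c8.png",cv2.resize(im,None,fx=5,fy=5,interpolation=cv2.INTER_CUBIC))
print(goto(.59,.345,.20,.72))
E
```

```text
lugtop [0.6074 0.3485 0.065 ]
tip [0.5734 0.3894 0.037 ]
notch [0.614  0.3379 0.037 ]
(array([  11.9, -502.4,    5.5]), array([ 0.003, -0.004, -0.72 ]))
```

View pics/c8.png

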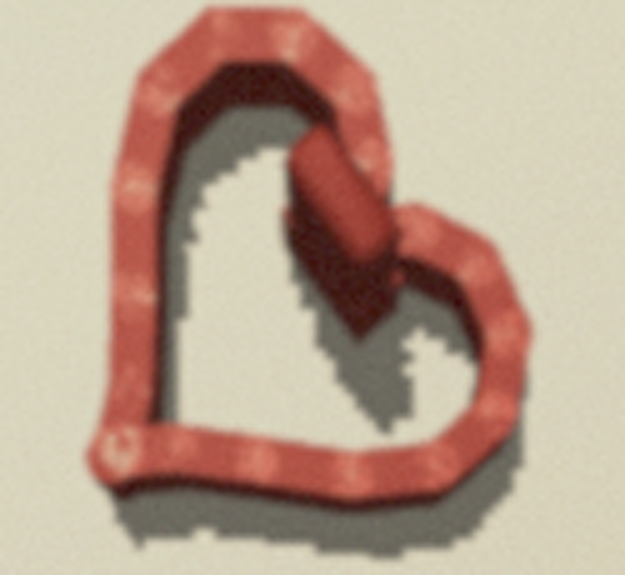

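Heart close-up: the lug's top face is centred at c8 (342,192), which is w6 pixel (318,38), with the tip at c8 (122,450). That gives yaw of about -0.88 and the lug at about (0.608, 0.348).

To row units: -505 mm / 1000 = -0.505, -488 mm / 1000 = -0.488, -0.69 rad / 3.1416 = -0.2196.

Call:
drive_tool(
  increments=[
    [0.001,-0.018,0,0,0,-0.0095,50],
    [0.003,-0.052,0,0,0,-0.0255,50],
    [0.006,-0.092,0,0,0,-0.0414,50],
    [0.008,-0.132,0,0,0,-0.0573,50],
    [0.01,-0.172,0,0,0,-0.0764,50],
    [0.013,-0.212,0,0,0,-0.0955,50],
    [0.015,-0.252,0,0,0,-0.1146,50],
    [0.017,-0.292,0,0,0,-0.1337,50],
    [0.02,-0.332,0,0,0,-0.1528,50],
    [0.022,-0.372,0,0,0,-0.1719,50],
    [0.025,-0.412,0,0,0,-0.191,50],
    [0.028,-0.452,0,0,0,-0.2101,50],
    [0.03,-0.488,0,0,0,-0.2196,50],
    [0.03,-0.505,0,0,0,-0.2196,50],
    [0.03,-0.505,0,0,0,-0.2196,50],
    [0.03,-0.505,0,0,0,-0.2196,50],
  ],
)

```text
time_s: 19.53
position: [0.6062, 0.3482, 0.2011]
eef_rot: [0.941, 0.339, -0.002, 0.0]
force: [0.4, 0.1, -0.5]
gripper_width: 0.0499
finger_force: 0.0
```

```bash
python3 - <<'E'
from h import *
c=get_calibration("wrist");im=camera("wrist");cv2.imwrite("pics/w9.png",im)
np.savez("w9.npz",**{k:np.array(v) for k,v in c.items()})
print(w2px(c,[.608,.348,.065]))
cv2.imwrite("pics/c9.png",cv2.resize(im[150:300,220:420],None,fx=4,fy=4,interpolation=cv2.INTER_CUBIC))
print(goto(.608,.348,.042,.69))
E
```

```text
[318.51541881 229.82786056]
(array([  2. ,   0.4, 159.7]), array([-0.   ,  0.003, -0.   ]))
```

View pics/c9.png

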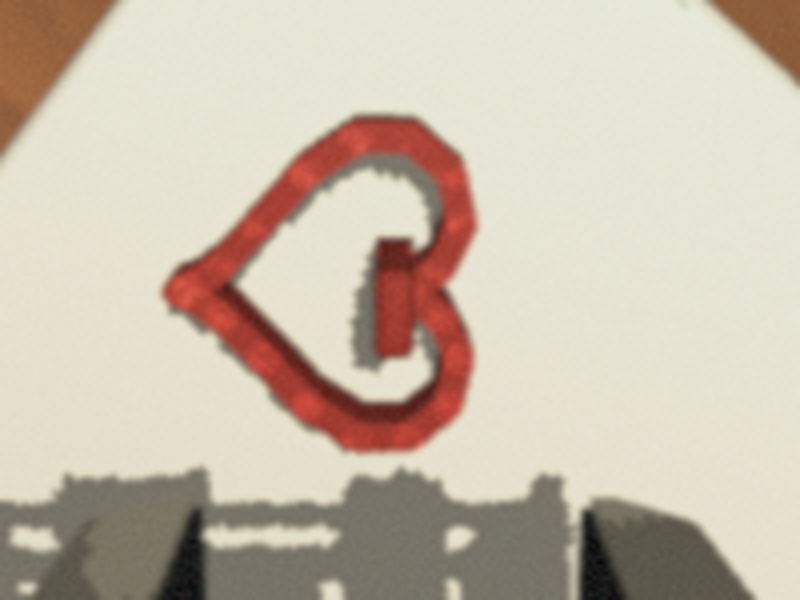

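Close-up: the lug's top centre is at w9 (318,228) against a predicted (318,230), and it's aligned with the fingers. I'm descending.

To row units: 159 mm / 1000 = 0.159, 152 mm / 1000 = 0.152.

Call:
drive_tool(
  increments=[
    [0.002,0,0.035,0,0,0,45],
    [0.002,0,0.075,0,0,0,45],
    [0.002,0,0.11,0,0,0,45],
    [0.002,0,0.138,0,0,0,45],
    [0.002,0,0.152,0,0,0,45],
    [0.002,0,0.159,0,0,0,45],
    [0.002,0,0.159,0,0,0,45],
    [0.002,0,0.159,0,0,0,15],
    [0.002,0,0.159,0,0,0,2],
    [0.002,0,0.159,0,0,0,2],
    [0.002,0,0.159,0,0,0,2],
    [0.002,0,0.159,0,0,0,2],
    [0.002,0,0.159,0,0,0,2],
    [0.002,0,0.159,0,0,0,2],
  ],
)

```text
time_s: 20.75
position: [0.6087, 0.3494, 0.0451]
eef_rot: [0.941, 0.338, 0.0, -0.0]
force: [-0.8, -0.3, 3.2]
gripper_width: 0.0097
finger_force: 30.0
```

```bash
python3 - <<'E'
from h import *
s=env.observe();print(s['position'],s['gripper_width'])
# plate (.478,.107); rotate heart to yaw -0.88 kept: lug = plate + 19mm along heart x
yaw=.69;h=yaw-np.pi/2;p=np.array([.478,.107])+.019*np.array([np.cos(h),np.sin(h)])
print(p,goto(p[0],p[1],.13,yaw))
E
```

```text
[0.60871232 0.34943671 0.04510412] 0.009680054891030904
[0.49009421 0.09234633] (array([-255.1,  122.8,  -85. ]), array([ 0.   , -0.001, -0.   ]))
```

To row units: -255 mm / 1000 = -0.255, -252 mm / 1000 = -0.252.

Call:
drive_tool(
  increments=[
    [0,0,-0.015,0,0,0,2],
    [0,0,-0.04,0,0,0,2],
    [0,0,-0.07,0,0,0,2],
    [-0.012,0.006,-0.092,0,0,0,2],
    [-0.035,0.017,-0.1,0,0,0,2],
    [-0.065,0.031,-0.1,0,0,0,2],
    [-0.096,0.046,-0.1,0,0,0,2],
    [-0.127,0.061,-0.1,0,0,0,2],
    [-0.158,0.076,-0.1,0,0,0,2],
    [-0.189,0.091,-0.1,0,0,0,2],
    [-0.218,0.105,-0.1,0,0,0,2],
    [-0.24,0.116,-0.1,0,0,0,2],
    [-0.252,0.121,-0.1,0,0,0,2],
    [-0.255,0.123,-0.1,0,0,0,2],
    [-0.255,0.123,-0.1,0,0,0,2],
    [-0.255,0.123,-0.1,0,0,0,2],
  ],
)

```text
time_s: 22.08
position: [0.4909, 0.0929, 0.145]
eef_rot: [0.941, 0.338, 0.0, 0.0]
force: [0.0, -0.2, 0.2]
gripper_width: 0.0095
finger_force: 30.0
```

```bash
python3 - <<'E'
from h import *
c=get_calibration("wrist");im=camera("wrist");cv2.imwrite("pics/w10.png",im)
np.savez("w10.npz",**{k:np.array(v) for k,v in c.items()})
print(w2px(c,[.478,.107,.033]),env.observe()['force'])
print(goto(.4901,.0923,.0515,.69))
E
```

```text
[294.89447718 239.17717792] [ 0.15544982 -0.08876827 -0.43737951]
(array([-1.1,  0.1, 93.3]), array([ 0.   , -0.001,  0.   ]))
```

View pics/w10.png

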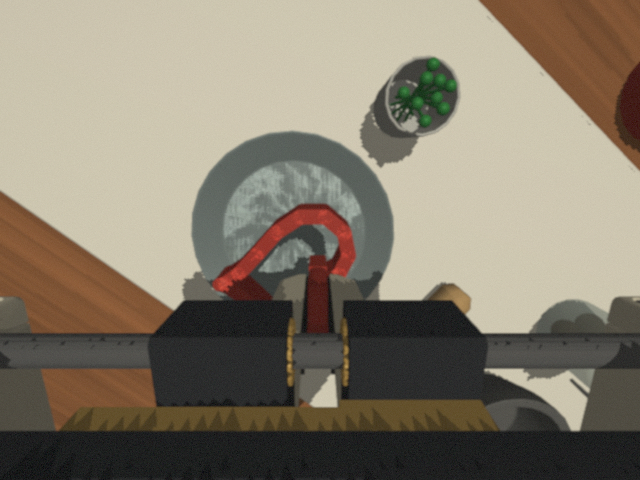

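The heart is held over the plate, whose rim runs x 192–394 with its top at y 131. I'm lowering it with a small correction.

To row units: -110 mm / 1000 = -0.11, 93.5 mm / 1000 = 0.0935.

Call:
drive_tool(
  increments=[
    [0.001,0,0.02,0,0,0,2],
    [0.001,0,0.045,0,0,0,2],
    [0.001,0,0.068,0,0,0,2],
    [0.001,0,0.082,0,0,0,2],
    [0.001,0,0.088,0,0,0,2],
    [0.001,0,0.091,0,0,0,2],
    [0.001,0,0.093,0,0,0,2],
    [0.001,0,0.0935,0,0,0,2],
    [0.001,0,0.0935,0,0,0,20],
    [0.001,0,0.0935,0,0,0,30],
    [0.001,0,0.0935,0,0,0,30],
    [0.001,0,0.0935,0,0,0,30],
    [0.001,0,0.07,0,0,0,30],
    [0.001,0,0.04,0,0,0,30],
    [0.001,0,0,0,0,0,30],
    [0.001,0,-0.04,0,0,0,30],
    [0.001,0,-0.08,0,0,0,30],
    [0.001,0,-0.11,0,0,0,30],
    [0.001,0,-0.11,0,0,0,30],
  ],
)

```text
time_s: 23.72
position: [0.4932, 0.093, 0.2609]
eef_rot: [0.941, 0.338, 0.005, 0.001]
force: [-0.7, -0.5, 1.7]
gripper_width: 0.0299
finger_force: 0.0
```

Call:
drive_tool(
  increments=[
    [-0.03,0,-0.02,0,0,0,30],
    [-0.07,0,-0.04,0,0,0,30],
    [-0.11,0,-0.04,0,0,0,30],
    [-0.15,0,-0.04,0,0,0,30],
    [-0.185,0,-0.04,0,0,0,30],
    [-0.2,0,-0.04,0,0,0,30],
    [-0.2,0,-0.04,0,0,0,30],
    [-0.2,0,-0.04,0,0,0,30],
  ],
)

```text
time_s: 24.38
position: [0.3367, -0.0347, 0.2948]
eef_rot: [0.941, 0.337, 0.001, 0.0]
force: [0.4, 0.0, 0.8]
gripper_width: 0.0301
finger_force: 0.0
```

```bash
python3 - <<'E'
from h import *
im=camera("wrist");c=get_calibration("wrist");np.savez("w11.npz",**{k:np.array(v) for k,v in c.items()})
t=camera("top");cv2.imwrite("pics/t11.png",t);cv2.imwrite("pics/w11.png",im)
cv2.imwrite("pics/c11.png",cv2.resize(t[200:330,235:435],None,fx=4,fy=4,interpolation=cv2.INTER_CUBIC))
cv2.imwrite("pics/s11.png",camera("side"));print(env.observe()['position'])
E
```

```text
[ 0.33732232 -0.0340505   0.29450738]
```

View pics/c11.png

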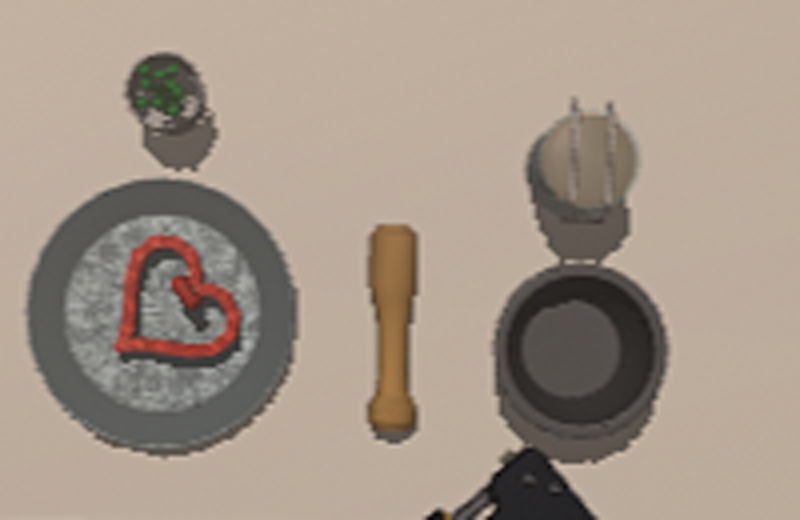

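The top view shows everything in place: heart inside the plate, pestle straight, cup behind the plate, jar upright behind the mortar. I'll work out the relative positions.

```bash
python3 - <<'E'
from h import *
c=get_calibration("top")
P={n:px2w(c,235+x/4,200+y/4,z) for n,(x,y,z) in dict(plate=(162.5,313,.033),pin=(163,313,.021),mortar=(581,350,.075),jar=(588,160,.103),cup=(166,92,.075),pestle=(393,331,.031),lug=(186,290,.071),tip=(124,346,.043)).items()}
h=P['tip'][:2]+(P['lug'][:2]-P['tip'][:2])*36/55
mm=lambda a:np.round(a[:2]*1000,1)
print('heart-plate',mm(h-P['plate'][:2]),'jar-mortar',mm(P['jar']-P['mortar']),'cup-plate',mm(P['cup']-P['plate']),'pestle-plate',mm(P['pestle']-P['plate']),'pestle-mortar',mm(P['pestle']-P['mortar']))
E
```

```text
heart-plate [ 2.2 -3.4] jar-mortar [116.1  -0.3] cup-plate [138.5  -2.9] pestle-plate [  -9.8 -148.9] pestle-mortar [  9.9 114.9]
```

View pics/s11.png

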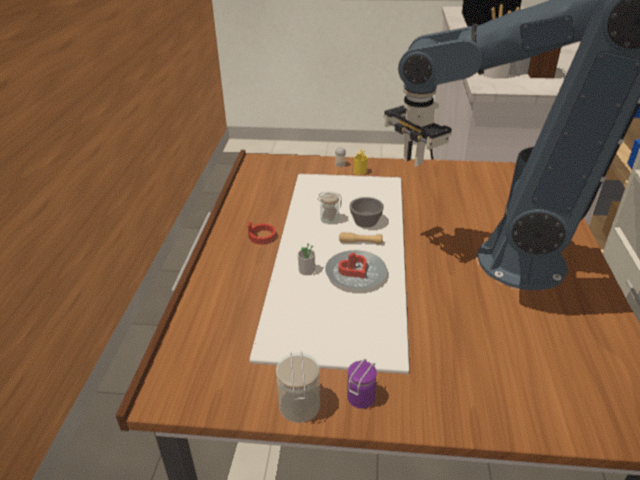

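The side view confirms the jar (330,207) and cup (307,261) stand upright and the heart lies flat at (352,266). The bystanders haven't moved and the arm is clear, so I'm handing in.

```bash
python3 -c "
from h import *
print(env.hand_in())"
```

```text
the job is handed in; nothing more can be done
None
```

The board is set and the job handed in at about 24 s (limit 118 s): by the final camera measurements every placement is within its limits, though the hand-in returned no verdict.

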